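Straightedge up to the router's two hanging screws

TASK

Slide the aluminium straightedge across the router's mounting board until its working edge (the long edge farther from the grip bar) bears on the shanks of both part-driven screws at once; press only gently, because a shove bends the screws over. Then set the steel weight down softly and upright on the bare blade beside the grip bar, so that the edge stays put against both screws, ready to scribe the line (the screws count, not the rough pencil crosses beside them). Let go, and leave everything else where it is.

Things in the scene. Friction and masses are not known exactly. Their poses are not given: they have to be found in the camera images.
- straightedge: Aluminium straightedge lying flat on the board, on the robot's side of the screws: blade 60 (x) x 380 (y) x 5 mm (z). Origin: centre of the blade's underside; x across the blade to the working edge at x = +30 mm (fine black ticks), y along it, z up. 0.29 to 0.43 kg, loose; drags with 0.6 to 1.6 N. When it touches a screw, the shank's axis is at x = +33 mm in this frame.
- grip (a point): Centre of the top of the straightedge's black grip bar, same axes as the straightedge: bar 16 (x) x 110 (y) x 22 mm high, standing on the blade (its top 27 mm above the board), centre line 12 mm to the -x side of the blade's centre line, centred along y.
- left_screw: Dark pan-head screw upright in the board beside its pencilled cross, at the robot's left (+y): shank 6 mm diameter up to 12 mm above the board, head 12 mm diameter and 4 mm high on it (16 mm in all; the 5 mm blade passes under the head). ORIGIN: centre of the CROSS on the board's top; the shank was driven roughly, up to 8 mm off it along the board's x, either way. Stiff; bends over above 6.5 N.
- right_screw: The same, at the robot's right (-y), cross some 170 to 230 mm from the other one. Origin: centre of its pencilled cross; its screw too stands up to 8 mm off the cross along the board's x, independently of the left one. So the line through the screws is up to 8 degrees off the board's y.
- weight: Steel weight of revolution standing upright on the desk beside the board: foot 44 mm diameter and 40 mm high, narrow neck, round knob 25 mm diameter from 53 to 71 mm above its underside, 74 mm tall in all. 0.5 to 0.75 kg, loose. Origin: centre of its underside, z up.
- board: Plywood mounting board 320 (x) x 440 (y) x 12 mm (z), fixed to the desk; a white service box 62 x 110 mm, 30 mm high, is fixed on its far right corner. Origin: centre of its underside; its top face is 12 mm above the desk.
- mug: White mug, 80 mm diameter, 90 mm tall, standing on the desk beside the board. Bystander.
- screwdriver: Screwdriver with a black handle, 160 mm long, lying on the board beyond the screws. Bystander.
- pencil: Square wooden pencil 7 x 120 x 7 mm lying on the board beyond the screws. Bystander.
- tape_measure: Grey tape measure 60 x 35 x 58 mm on the desk, left of the board. Bystander.
- jar: Closed glass jar, 60 mm diameter, 75 mm tall, on the desk, right of the board. Bystander.
- tape_roll: Grey roll of adhesive tape, 90 mm diameter, 24 mm high, lying on the desk, at the near right. Bystander.

How it is judged:
On the way, in this order (a step that is already met when the one before it is completed fails the run):
1. the working edge bears on both screws at once, the straightedge lying flat on the board (contact force between straightedge and left_screw above 0.5 N and contact force between straightedge and right_screw above 0.5 N and x of left_shank_c0 in the frame of straightedge between 0.031 and 0.035 m and y of left_shank_c0 in the frame of straightedge between -0.19 and 0.19 m and x of right_shank_c0 in the frame of straightedge between 0.031 and 0.035 m and y of right_shank_c0 in the frame of straightedge between -0.19 and 0.19 m and angle between straightedge's own z axis and vertical below 0.03 rad and height (world z) of straightedge below 0.0145 m), for 0.2 s.
2. the weight stands on the blade, with the edge still at both screws (z of weight in the frame of straightedge between 0.0035 and 0.007 m and x of weight in the frame of straightedge between -0.025 and 0.025 m and y of weight in the frame of straightedge between -0.185 and 0.185 m and angle between weight's own z axis and vertical below 0.05 rad and x of left_shank_c0 in the frame of straightedge between 0.031 and 0.035 m and y of left_shank_c0 in the frame of straightedge between -0.19 and 0.19 m and x of right_shank_c0 in the frame of straightedge between 0.031 and 0.035 m and y of right_shank_c0 in the frame of straightedge between -0.19 and 0.19 m and angle between straightedge's own z axis and vertical below 0.03 rad and height (world z) of straightedge below 0.0145 m), for 0.2 s.
At the end, for the whole second after the job is handed in: The straightedge lies flat on the board with its working edge within 2 mm of the shanks of both screws, both within its length; the weight stands upright with its foot flat on the blade (foot centre on the blade, 5 mm or more inside the edges); both at rest and released (all of step 2 and linear speed of each of weight, straightedge below 0.01 m/s); the robot touches nothing.
It fails at once if a screw is pushed harder than 6.5 N (contact force between any of left_screw, right_screw and anything else above 6.5 N).
It fails at once if the weight is dropped or pressed onto the straightedge (more than 35 N) (contact force between weight and straightedge above 35 N).
It fails at once if a bystander is moved more than 15 mm (distance of any of mug, screwdriver, pencil, tape_measure, jar, tape_roll from where it was at the start of the episode above 0.015 m).
It also fails if it takes over 70 s, if anything falls off the work surface, if the arm or the gripper's body presses on something with over 40 N, if the wrist force passes 120 N, or if a joint passes its speed limit or range.

ROBOT

A 7-joint arm with a two-finger parallel gripper is mounted at the origin on the work surface. World frame = base frame: x ahead of the robot, y to its left, z up, the work surface at z = 0. Lengths are in m, angles in rad, forces in N, time in s.
With the tool pointing down it reaches from about 0.425 to 1.025 m from the base axis. Payload 3.6 kg.
Tool frame: the origin (TCP) lies on the centre line of the jaws, within the pads' length; the fingertips stand 19 mm ahead of it and the grasp point (between the pads) is the TCP; z points along the fingers, y is the line along which they close (so a half turn about z gives the same grasp; the last joint's range is limited). The gripper opens to 85 mm and grips with 20 to 120 N. Pads are 22 mm wide; open, the fingers measure 114 mm over their backs; the gripper's body (76 mm by 85 mm) begins 54 mm behind the grasp point. The pads swing forward as they close: fully open they stand 13 mm farther back than shut.
Start: joints at [-1.387, 0.591, 0.048, 1.609, -0.033, 0.943, -0.034], TCP at [0.199, 0.697, 0.25] pointing down, gripper open.
Joint ranges: [-2.69, 2.69], [-0.47, 2.24], [-1.27, 1.36], [0.19, 2.51], [-1.53, 4.68], [0.08, 2.07], [-3.09, 3.09]. Speed limits (rad/s): [2.57, 2.57, 3.14, 3.14, 3.14, 3.14, 3.14].

INTERFACE

Orientations are given as a 3x3 rotation matrix whose columns are the frame's x, y, z axes.
In Python, from plant import * gives the robot as it stands. The module is installed in compiled form; this text tells all that it offers.
- The arm moves only by the shell command python3 -m crank 'ROWS' [FORCE]. ROWS is JSON, a list that holds one entry, the list of rows, each a list of 7 numbers: the turn, a rotation vector about the tool's x, y, z in degrees, then the shift along the tool's x, y, z in units of 30 mm (1.0 is 30 mm), then the opening, from 0 (shut) to 1 (fully open). A call has 1 to 5 rows; each row is the pose to reach, as a shift and turn from the pose commanded when the call began, along the tool's axes at that moment; what a row does not reach only later rows make up. A row lasts 1/10 s, in which the tool goes at most 50 mm and 8.59 degrees, less where a joint would pass 70% of its speed; a pose out of reach is approached as far as the arm can. A call with a gripper value outside its range is refused whole. The fingers move at their own pace and stop on an object; FORCE is the grip in N (left out, the last holds). Time passes only in rows, so rows that repeat a pose let the fingers close. It gives the time, the measured TCP pose, the force, the opening and the grip force at its end, in the units of the state.
- read_state(): the state, without advancing time (a new reading comes with each control period).
- snapshot(name): name is "scene" or "top" or "wrist"; returns a dict with "image" (480x640x3 uint8, red, green, blue), "depth" (480x640 float32, m along the optical axis (not along the pixel's ray), 0 where there is no reading), "intrinsics" (3x3 intrinsics, pixels), "R" (3x3) and "t" (3): a world point X has camera coordinates R X + t; the wrist camera has in their place "hand_eye" (4x4, takes a point from camera to tool coordinates, whose origin is the TCP and whose axes are the flange's). Camera axes: x right, y down, z forward; pixel columns grow to the right and rows downward; lengths in m; the calibration is good to about 2 mm. The wrist camera is an equidistant fisheye: a pixel r from the principal point sees the ray r / f radians off the axis. A picture is of the moment at which its call begins: read the wrist's pose just before it.
- hand_in(): hands the job in; it is judged then, once.
The state is a dict: "time": time; "joint_positions": joint angles; "qvel": joint speeds; "joint_efforts": joint torques, N m; "tool_pos": TCP position; "tcp_rot": TCP orientation; "ft_force": force on the tool from outside, world axes, zero at the start; "wrist_torque": the same for the moment, N m; "finger_gap": finger opening in m; "finger_force": force on a finger pad.
Only numpy, scipy, OpenCV 4.12 (cv2) and the standard library are available. Lean on these libraries where they do the work, as an engineer would, in place of code of your own. Each camera call takes 0.05 s, during which the arm holds its last target. There are 200 camera calls.

## Working session

There is one attempt and no reset: what is moved stays moved. The work goes in short steps, Python scripts to look and compute and a shell command to move; the robot and the scene stay as the last step left them, time stands still between calls to the robot, and variables do not carry over. Pictures are saved under pics/ and viewed, at most 10 in all, crops included, and the job is handed in when it is done.

```bash
mkdir -p pics
python3 - <<'E'
from plant import *
import cv2,numpy as np,pickle
s=read_state();print(s['time'],s['tool_pos'],np.round(s['tcp_rot'],3),s['ft_force'],s['finger_gap'])
for n in("top","scene"):
    d=snapshot(n);pickle.dump(d,open(n+'.pkl','wb'));cv2.imwrite(f'pics/{n}.png',d['image'][:,:,::-1]);print(n,d['intrinsics'],np.round(d['R'],3),d['t'])
E
```

```text
0.0 [0.19860537 0.69644176 0.24912993] [[-0.962  0.274 -0.   ]
 [ 0.274  0.962 -0.002]
 [-0.    -0.002 -1.   ]] [-0.25702612 -1.40474193 -0.42891643] 0.08547116704171248
top [[455.96513271   0.         314.25929613]
 [  0.         455.96513271 244.60764618]
 [  0.           0.           1.        ]] [[ 0.148 -0.989  0.001]
 [-0.962 -0.145 -0.23 ]
 [ 0.228  0.033 -0.973]] [-0.06676116  0.5582561   1.00666235]
scene [[435.57186431   0.         312.58658938]
 [  0.         435.57186431 237.11224877]
 [  0.           0.           1.        ]] [[ 0.583  0.813 -0.014]
 [ 0.586 -0.433 -0.685]
 [-0.563  0.391 -0.729]] [-0.32441803 -0.28437357  1.27330049]
```

View pics/top.png

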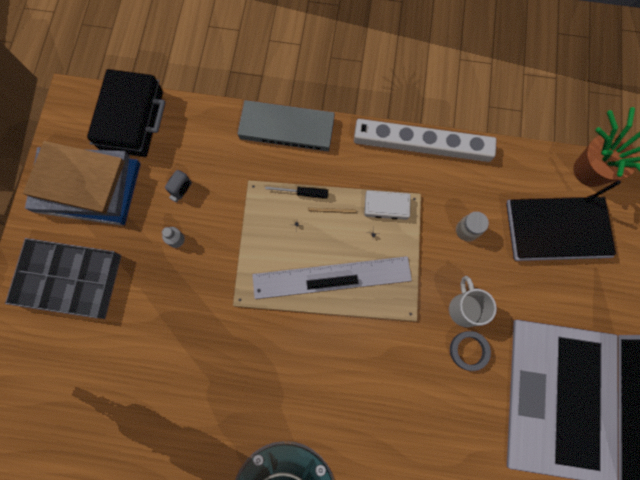

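View pics/scene.png

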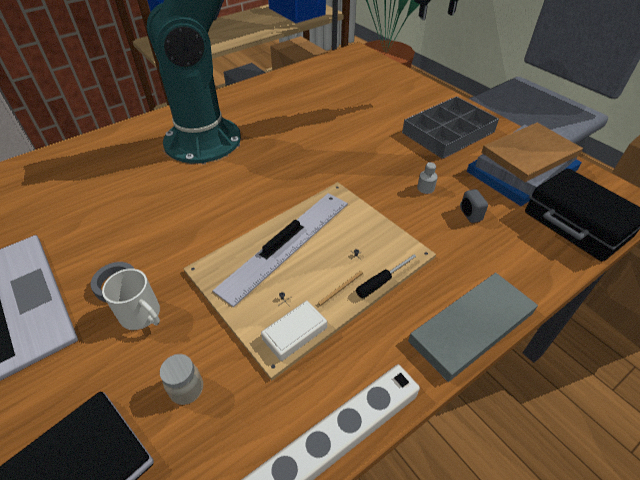

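Top view: the blade runs from (253,285) to (411,270) with its grip bar at (332,282). The screws are near (297,225) and (374,235), and the weight is at (172,237), left of the board. The scene view agrees, with screws at (355,254) and (283,297) and the weight at (429,180). I'll enlarge both and measure next.

```bash
cat > h.py <<'E'
import numpy as np,cv2,pickle
def cast(d,px,z):
    px=np.atleast_2d(np.asarray(px,float));K=d['intrinsics'];R=np.array(d['R']);t=np.array(d['t'])
    r=np.c_[(px-[K[0,2],K[1,2]])/K[0,0],np.ones(len(px))]@R
    c=-R.T@t
    return c+r*((z-c[2])/r[:,2])[:,None]
E
python3 - <<'E'
from h import *
d=pickle.load(open('top.pkl','rb'));im=d['image'];hsv=cv2.cvtColor(im,cv2.COLOR_RGB2HSV)
def comp(mask,name,box,z):
    m=np.zeros(mask.shape,np.uint8);x0,y0,x1,y1=box;m[y0:y1,x0:x1]=mask[y0:y1,x0:x1]*255
    n,l,st,c=cv2.connectedComponentsWithStats(m)
    for i in range(1,n):
        if st[i,4]>12:
            ys,xs=np.where(l==i);r=cv2.minAreaRect(np.c_[xs,ys].astype(np.float32));b=cv2.boxPoints(r)
            print(name,st[i],np.round(c[i],1),np.round(cast(d,c[i],z),4)[0],'box',np.round(cast(d,b,z)[:,:2],4).tolist())
V=hsv[...,2];S=hsv[...,1]
comp(V<60,'grip',(290,262,370,300),.039)
comp((S<45)&(V>90),'blade',(245,250,420,305),.017)
comp(V<75,'screw',(285,212,308,235),.028)
comp(V<75,'screw',(362,225,388,245),.028)
comp(S<60,'weight',(155,220,190,255),.05)
k=np.hstack([cv2.resize(im[y:y+40,x:x+40],(380,380),interpolation=cv2.INTER_CUBIC) for x,y in((277,205),(354,215))])
s=pickle.load(open('scene.pkl','rb'));si=s['image']
k2=np.hstack([cv2.resize(si[y:y+22,x:x+40],(380,209),interpolation=cv2.INTER_CUBIC) for x,y in((335,243),(263,286))])
cv2.imwrite('pics/c1.png',np.vstack([k,k2])[:,:,::-1])
E
```

```text
grip [307 275  51  14 439] [332.  281.9] [ 0.4846 -0.0372  0.039 ] box [[0.4794, 0.0228], [0.5101, -0.0923], [0.4897, -0.0973], [0.4591, 0.0174]]
blade [ 252  256  159   43 3433] [330.9 276.5] [ 0.5009 -0.033   0.017 ] box [[0.4791, 0.1586], [0.5802, -0.2125], [0.5194, -0.2257], [0.4202, 0.1408]]
weight [162 227  22  21 342] [172.4 236.5] [0.5348 0.3562 0.05  ] box [[0.5343, 0.3926], [0.5692, 0.3698], [0.5349, 0.3218], [0.5005, 0.3447]]
```

View pics/c1.png

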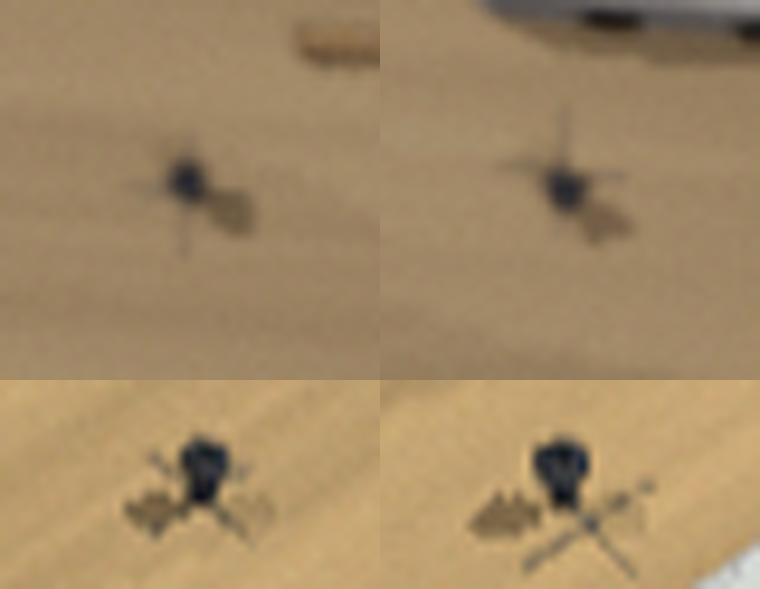

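```bash
cat >> h.py <<'E'
def plan(pos=None,ydeg=None):
    "print tool-axis shift (units of 30 mm) and turn to reach TCP pos with tool y at world angle ydeg (mod 180)"
    from plant import read_state
    s=read_state();R=np.array(s['tcp_rot']);p=np.array(s['tool_pos'])
    print('t',round(s['time'],2),'pos',np.round(p,4),'yang',round(np.degrees(np.arctan2(R[1,1],R[0,1])),2),'tilt',np.round(R[:2,2],4),'F',np.round(s['ft_force'],2),'gap',round(s['finger_gap'],4),'j7',round(s['joint_positions'][6],2))
    if pos is not None: print(' shift',np.round(R.T@(np.array(pos)-p)/.03,2))
    if ydeg is not None:
        a=(ydeg-np.degrees(np.arctan2(R[1,1],R[0,1]))+90)%180-90; print(' turn tool z',round(-a,2))
E
python3 - <<'E'
from h import *
T=pickle.load(open('top.pkl','rb'));S=pickle.load(open('scene.pkl','rb'))
def tri(a,b):
    P=[];
    A=np.zeros((3,3));v=np.zeros(3)
    for d,p in((T,a),(S,b)):
        p0,p1=cast(d,p,0)[0],cast(d,p,.1)[0];u=(p1-p0)/np.linalg.norm(p1-p0);M=np.eye(3)-np.outer(u,u);A+=M;v+=M@p0
    return np.linalg.solve(A,v)
L=(296.2,223.5),(356.1,250.1);R=(373.2,234.3),(281.5,294.)
for a,b in(L,R): print(np.round([cast(T,a,.027)[0],cast(S,b,.026)[0],tri(a,b)],4))
cr=lambda u,v,x0,y0:(x0+(u+.5)/9.5-.5,y0+(v+.5)/9.5-.5)
print('shank foot scene',cast(S,cr(203,120,335,243),.013),cast(S,cr(183,120,263,286),.013))
print('crosses',cast(S,cr(205,122,335,243),.012),cast(S,cr(210,143,263,286),.012),cast(T,cr(187,187,277,205),.012),cast(T,cr(186,172,354,215),.012))
plan((.4846,-.0372,.15),15.1)
E
```

```text
[[0.6171 0.0701 0.027 ]
 [0.6165 0.0726 0.026 ]
 [0.6173 0.0708 0.0277]]
[[ 0.618  -0.1207  0.027 ]
 [ 0.6186 -0.1195  0.026 ]
 [ 0.6185 -0.1202  0.0262]]
shank foot scene [[0.61917822 0.07088474 0.013     ]] [[ 0.61920747 -0.12013749  0.013     ]]
crosses [[0.61928037 0.07146557 0.012     ]] [[ 0.62682476 -0.11841622  0.012     ]] [[0.61939798 0.0709811  0.012     ]] [[ 0.62637017 -0.12147701  0.012     ]]
t 0.1 pos [0.1986 0.6965 0.2492] yang 74.09 tilt [-0.0005 -0.002 ] F [-0.08  0.62 -0.3 ] gap 0.0853 j7 -0.03
 shift [-15.87 -20.9    3.35]
 turn tool z 58.99
```

```bash
for i in 1; do
python3 -m crank '[[[0,0,0,-4.84,-6.37,0,1],[0,0,0,-4.84,-6.37,0,1],[0,0,0,-4.84,-6.37,0,1],[0,0,0,-4.84,-6.37,0,1],[0,0,0,-4.84,-6.37,0,1]]]'
python3 -m crank '[[[0,0,0,-4.84,-6.37,0,1],[0,0,0,-4.84,-6.37,0,1],[0,0,0,-4.84,-6.37,0,1],[0,0,0,-4.84,-6.37,0,1],[0,0,0,-4.84,-6.37,0,1]]]'
python3 -m crank '[[[0,0,8,-4.84,-6.37,0,1],[0,0,16,-4.84,-6.37,0,1],[0,0,24,-4.84,-6.37,0,1],[0,0,32,-4.84,-6.37,0,1],[0,0,40,-4.84,-6.37,0,1]]]'
done; python3 -c "
from h import *
plan((.486,-.037,.15),15.1)"
```

```text
time: 0.6
tool_pos: [0.287, 0.4699, 0.2499]
tcp_rot: [[-0.961, 0.276, -0.0], [0.276, 0.961, -0.002], [-0.0, -0.002, -1.0]]
ft_force: [0.4, 0.6, 0.9]
finger_gap: 0.0851
finger_force: 0.0
time: 1.1
tool_pos: [0.3736, 0.2468, 0.2502]
tcp_rot: [[-0.961, 0.276, -0.0], [0.276, 0.961, -0.001], [0.0, -0.001, -1.0]]
ft_force: [1.3, 0.9, -0.3]
finger_gap: 0.0856
finger_force: 0.0
time: 1.6
tool_pos: [0.4609, 0.0234, 0.2504]
tcp_rot: [[-0.554, 0.833, 0.001], [0.833, 0.554, -0.0], [-0.001, 0.0, -1.0]]
ft_force: [0.5, 0.4, 0.4]
finger_gap: 0.0855
finger_force: 0.0
t 1.6 pos [0.4609 0.0234 0.2504] yang 33.63 tilt [ 0.0005 -0.0004] F [0.48 0.4  0.38] gap 0.0855 j7 0.61
 shift [-2.14 -0.42  3.35]
 turn tool z 18.53
```

```bash
python3 -m crank '[[[0,0,8,-2.14,-0.42,2,1],[0,0,16,-2.14,-0.42,3.35,1],[0,0,18.5,-2.14,-0.42,3.35,0.5],[0,0,18.5,-2.14,-0.42,3.35,0.5],[0,0,18.5,-2.14,-0.42,3.35,0.5]]]' >/dev/null
python3 - <<'E'
from plant import *
from h import *
plan((.486,-.037,.15),15.1)
s=read_state();d=snapshot('wrist');d['s']=s;pickle.dump(d,open('w1.pkl','wb'));cv2.imwrite('pics/w1.png',d['image'][:,:,::-1])
print(d['intrinsics'],np.round(d['hand_eye'],4))
E
```

```text
t 2.1 pos [ 0.4858 -0.0336  0.1498] yang 15.63 tilt [-0.0012  0.0001] F [ 0.27  0.66 -0.07] gap 0.0441 j7 0.61
 shift [-0.11 -0.02 -0.01]
 turn tool z 0.53
[[371.64829954   0.         318.72011264]
 [  0.         371.64829954 235.49234036]
 [  0.           0.           1.        ]] [[ 1.000e-04 -9.637e-01 -2.670e-01  6.630e-02]
 [ 1.000e+00  2.000e-04 -2.000e-04 -0.000e+00]
 [ 2.000e-04 -2.670e-01  9.637e-01 -1.237e-01]
 [ 0.000e+00  0.000e+00  0.000e+00  1.000e+00]]
```

View pics/w1.png

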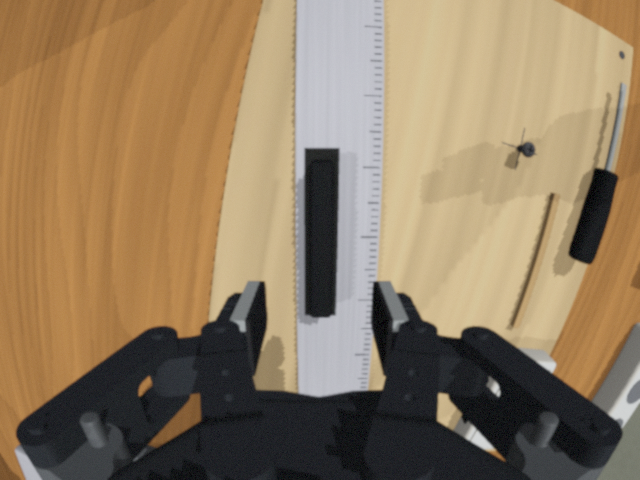

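The wrist view shows the bar top from (322,150) to (320,316), lying between the open pads, with the left screw at (524,149). I'll cast these points to world.

```bash
cat >> h.py <<'E'
def wcast(d,px,z):
    px=np.atleast_2d(np.asarray(px,float));K=d['intrinsics'];q=(px-[K[0,2],K[1,2]])/K[0,0]
    r=np.linalg.norm(q,axis=1,keepdims=True)+1e-9
    v=np.c_[q/r*np.sin(r),np.cos(r)]
    H=np.array(d['hand_eye']);Rt=np.array(d['s']['tcp_rot']);p=np.array(d['s']['tool_pos'])
    c=Rt@H[:3,3]+p;w=v@H[:3,:3].T@Rt.T
    return c+w*((z-c[2])/w[:,2])[:,None]
E
python3 - <<'E'
from h import *
d=pickle.load(open('w1.pkl','rb'));im=d['image'];V=cv2.cvtColor(im,cv2.COLOR_RGB2HSV)[...,2]
m=np.zeros(V.shape,np.uint8);m[140:325,285:355]=V[140:325,285:355]<50
c=max(cv2.findContours(m,0,1)[0],key=cv2.contourArea)[:,0]
w=wcast(d,c,.039)[:,:2]; r=cv2.minAreaRect((w*1000).astype(np.float32));print('bar',r, cv2.boxPoints(r))
print('left screw head',wcast(d,(527,149),.027),'right tick edge',wcast(d,[(386,40),(378,150),(366,350)],.017),'left edge',wcast(d,[(296,40),(295,180),(300,350)],.017))
e=wcast(d,[(386,40),(366,350)],.017);v=e[0]-e[1];print('yaw',np.degrees(np.arctan2(-v[0],v[1])))
E
```

```text
bar ((486.83026123046875, -33.268310546875), (19.522668838500977, 114.06385040283203), 15.110530853271484) [[462.53925   19.247118]
 [492.27362  -90.87294 ]
 [511.12128  -85.78374 ]
 [481.3869    24.336319]]
left screw head [[0.61529425 0.06903175 0.027     ]] right tick edge [[ 0.49376398  0.10879217  0.017     ]
 [ 0.50970522  0.03184562  0.017     ]
 [ 0.55010093 -0.12108458  0.017     ]] left edge [[ 0.43460457  0.09085856  0.017     ]
 [ 0.46020776 -0.00413752  0.017     ]
 [ 0.49819231 -0.13514131  0.017     ]]
yaw 13.77033050786621
```

```bash
python3 -m crank '[[[0,0,0.5,0,0.03,1.2,0.5],[0,0,0.5,0,0.03,2.4,0.5],[0,0,0.5,0,0.03,3.2,0.5],[0,0,0.5,0,0.03,3.6,0.5],[0,0,0.5,0,0.03,3.6,0.5]]]' 20
python3 -m crank '[[[0,0,0,0,0,0,0.3],[0,0,0,0,0,0,0.1],[0,0,0,0,0,0,0.05],[0,0,0,0,0,0,0.05],[0,0,0,0,0,0,0.05]]]' 20
python3 -c "
from h import *
plan((.565,-.028,.041),0.4)"
```

```text
time: 2.65
tool_pos: [0.4871, -0.0328, 0.0418]
tcp_rot: [[-0.262, 0.965, -0.0], [0.965, 0.262, 0.001], [0.001, 0.0, -1.0]]
ft_force: [0.5, -0.1, -0.3]
finger_gap: 0.0426
finger_force: 0.0
time: 3.15
tool_pos: [0.488, -0.0335, 0.0433]
tcp_rot: [[-0.261, 0.965, 0.003], [0.965, 0.261, 0.0], [-0.001, 0.003, -1.0]]
ft_force: [0.3, 0.3, 7.3]
finger_gap: 0.015
finger_force: 22.1
t 3.15 pos [ 0.488  -0.0335  0.0433] yang 15.1 tilt [0.0029 0.0001] F [0.29 0.28 7.35] gap 0.015 j7 0.71
 shift [-0.49  2.53  0.08]
 turn tool z 14.7
```

```bash
python3 -m crank '[[[0,0,0,0,0,0,0.35],[0,0,0,0,0,0,0.35],[0,0,0,0,0,-0.12,0.35],[0,0,0,0,0,-0.12,0.35],[0,0,0,0,0,-0.12,0.35]]]' 20 |tail -3
python3 -m crank '[[[0,0,0,0,0,0,0.1],[0,0,0,0,0,0,0.1],[0,0,0,0,0,0,0.1],[0,0,0,0,0,0,0.1],[0,0,0,0,0,0,0.1]]]' 20
python3 -c "
from h import *
plan((.560,-.028,.046),0.4)"
```

```text
ft_force: [-0.3, 0.0, 0.3]
finger_gap: 0.0298
finger_force: 0.0
time: 4.15
tool_pos: [0.4871, -0.0335, 0.0455]
tcp_rot: [[-0.26, 0.966, 0.0], [0.966, 0.26, 0.0], [-0.0, 0.0, -1.0]]
ft_force: [0.6, -0.3, 2.9]
finger_gap: 0.0155
finger_force: 20.7
t 4.15 pos [ 0.4871 -0.0335  0.0455] yang 15.09 tilt [0.0003 0.0001] F [ 0.6  -0.27  2.85] gap 0.0155 j7 0.71
 shift [-0.46  2.39 -0.02]
 turn tool z 14.69
```

```bash
python3 -m crank '[[[0,0,3,-0.05,0.3,0,0.1],[0,0,6,-0.15,0.8,0,0.1],[0,0,9,-0.25,1.3,0,0.1],[0,0,12,-0.35,1.8,0,0.1],[0,0,14,-0.43,2.2,0,0.1]]]' 20|sed -n '2p;4,6p'
python3 - <<'E'
from plant import *
from h import *
plan((.5605,-.028,.046),0.4)
s=read_state();d=snapshot('wrist');d['s']=s;pickle.dump(d,open('w2.pkl','wb'));cv2.imwrite('pics/w2.png',d['image'][:,:,::-1])
E
```

```text
tool_pos: [0.5537, -0.0288, 0.0455]
ft_force: [-3.3, 0.3, 5.6]
finger_gap: 0.0155
finger_force: 21.0
t 4.65 pos [ 0.5537 -0.0288  0.0455] yang 1.01 tilt [-0.0018  0.0003] F [-3.31  0.32  5.63] gap 0.0155 j7 0.52
 shift [ 0.02  0.23 -0.02]
 turn tool z 0.61
```

View pics/w2.png

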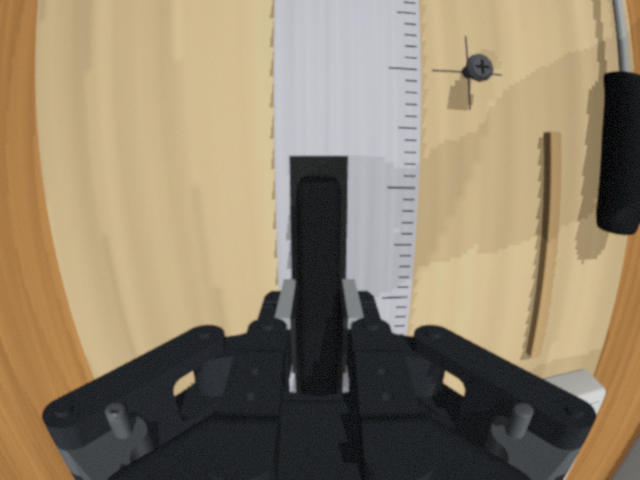

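The bar is held firmly between the pads. The left screw head is at (480,68), and the working edge is at column 419 on the same row.

Run:
```python
from h import *
d=pickle.load(open('w2.pkl','rb'))
print(wcast(d,(480,68),.028),wcast(d,[(421,20),(419,70),(414,190),(408,300)],.017))
```

```text
[[0.61631801 0.06875661 0.028     ]] [[ 0.59442081  0.0893957   0.017     ]
 [ 0.59350173  0.06692343  0.017     ]
 [ 0.59329484  0.01609116  0.017     ]
 [ 0.59510609 -0.03461782  0.017     ]]
```

```bash
python3 -m crank '[[[0,0,0.5,0,0.1,0,0.1],[0,0,0.5,0,0.25,0,0.1],[0,0,0.5,0,0.38,0,0.1],[0,0,0.5,0,0.38,0,0.1],[0,0,0.5,0,0.38,0,0.1]]]' 20|sed -n '2p;4,6p'
python3 -m crank '[[[0,0,0,0,0,0,0.3],[0,0,0,0,0,0,0.3],[0,0,0,0,0,0,0.3],[0,0,0,0,0,0,0.3],[0,0,0,0,0,0,0.3]]]' 20|sed -n '2p;4,6p'
python3 - <<'E'
from plant import *
from h import *
plan((.5725,-.028,.046),0.4)
s=read_state();d=snapshot('wrist');d['s']=s;pickle.dump(d,open('w3.pkl','wb'));cv2.imwrite('pics/w3.png',d['image'][:,:,::-1])
E
```

```text
tool_pos: [0.5644, -0.0288, 0.0455]
ft_force: [-0.2, 0.1, 6.4]
finger_gap: 0.0151
finger_force: 21.0
tool_pos: [0.5653, -0.0286, 0.0453]
ft_force: [0.0, -0.1, -0.0]
finger_gap: 0.0259
finger_force: 0.0
t 5.7 pos [ 0.5653 -0.0286  0.0453] yang 0.59 tilt [-0.0002 -0.0001] F [ 0.04 -0.08 -0.02] gap 0.0259 j7 0.51
 shift [ 0.02  0.24 -0.02]
 turn tool z 0.19
```

View pics/w3.png

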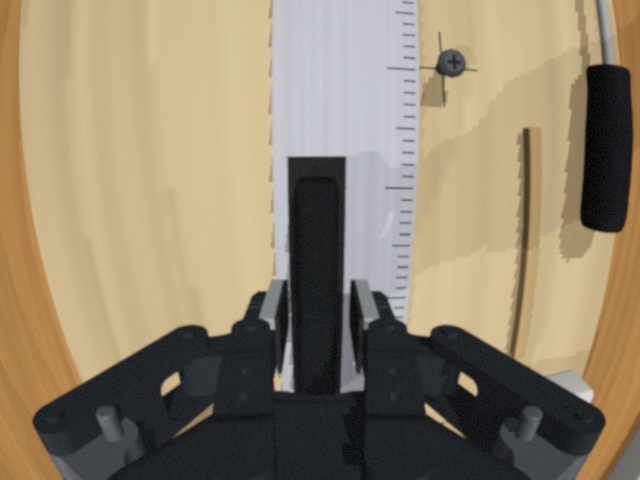

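Released, with about 8 mm left to the screw, which shows at (452,62). I'll push gently from behind with the rear pad.

```bash
python3 -m crank '[[[0,0,0.2,0,0.05,0,0.3],[0,0,0.2,0,0.1,0,0.3],[0,0,0.2,0,0.15,0,0.3],[0,0,0.2,0,0.19,0,0.3],[0,0,0.2,0,0.22,0,0.3]]]' |sed -n '2p;4p'
python3 -m crank '[[[0,0,0,0,0.02,0,0.3],[0,0,0,0,0.04,0,0.3],[0,0,0,0,0.05,0,0.3],[0,0,0,0,0.06,0,0.3],[0,0,0,0,0.07,0,0.3]]]' |sed -n '2p;4p'
python3 -m crank '[[[0,0,0,0,0.01,0,0.3],[0,0,0,0,0.015,0,0.3],[0,0,0,0,0.02,0,0.3],[0,0,0,0,0.025,0,0.3],[0,0,0,0,0.03,0,0.3]]]' |sed -n '2p;4p'
python3 - <<'E'
from plant import *
from h import *
s=read_state();d=snapshot('wrist');d['s']=s
plan();print(wcast(d,(0,0),.0).shape)
pickle.dump(d,open('w4.pkl','wb'))
im=d['image'];V=cv2.cvtColor(im,cv2.COLOR_RGB2HSV)[...,2]
m=np.zeros(V.shape,np.uint8);m[30:95,415:475]=V[30:95,415:475]<75
n,l,st,c=cv2.connectedComponentsWithStats(m);i=1+st[1:,4].argmax();print(st[i],c[i],wcast(d,c[i],.027))
E
```

```text
tool_pos: [0.5717, -0.0285, 0.0453]
ft_force: [-1.0, 0.6, 1.5]
tool_pos: [0.5741, -0.0285, 0.0454]
ft_force: [-0.3, 0.2, -0.3]
tool_pos: [0.575, -0.0285, 0.0454]
ft_force: [0.1, -0.5, 0.0]
t 7.3 pos [ 0.5751 -0.0285  0.0454] yang 0.39 tilt [ 0. -0.] F [-0.87 -0.54 -0.42] gap 0.0256 j7 0.5
(1, 3)
[415  55  25  19 159] [422.71698113  67.        ] [[0.61473396 0.06615596 0.027     ]]
```

```bash
python3 -m crank '[[[0,0,0,0,0.01,0,0.3],[0,0,0,0,0.02,0,0.3],[0,0,0,0,0.03,0,0.3]]]' |sed -n '2p;4p'
python3 -m crank '[[[0,0,0,0,0.01,0,0.3],[0,0,0,0,0.015,0,0.3],[0,0,0,0,0.02,0,0.3]]]' |sed -n '2p;4p'
python3 -m crank '[[[0,0,0,0,0.01,0,0.3],[0,0,0,0,0.02,0,0.3]]]' |sed -n '2p;4p'
```

```text
tool_pos: [0.5759, -0.0285, 0.0454]
ft_force: [-0.4, 1.1, -0.4]
tool_pos: [0.5765, -0.0285, 0.0454]
ft_force: [-0.9, 0.5, -0.2]
tool_pos: [0.5771, -0.0285, 0.0454]
ft_force: [-1.3, -0.1, -0.1]
```

```bash
python3 -m crank '[[[0,0,0,0,0.01,0,0.3],[0,0,0,0,0.02,0,0.3]]]' |sed -n '2p;4p'
python3 -m crank '[[[0,0,0,0,0.01,0,0.3],[0,0,0,0,0.01,0,0.3]]]' |sed -n '2p;4p'
python3 - <<'E'
from plant import *
from h import *
s=read_state();d=snapshot('wrist');d['s']=s;pickle.dump(d,open('w5.pkl','wb'))
im=d['image'];top=snapshot('top');pickle.dump(top,open('t5.pkl','wb'))
k=cv2.resize(im[30:130,380:480],(400,400),interpolation=cv2.INTER_CUBIC)
k2=cv2.resize(top['image'][205:285,350:430],(400,400),interpolation=cv2.INTER_CUBIC)
cv2.imwrite('pics/w5.png',np.hstack([k,k2])[:,:,::-1])
E
```

```text
tool_pos: [0.5773, -0.0285, 0.0454]
ft_force: [-2.3, 0.8, 0.2]
tool_pos: [0.5775, -0.0285, 0.0454]
ft_force: [-2.0, -1.2, 1.7]
```

View pics/w5.png

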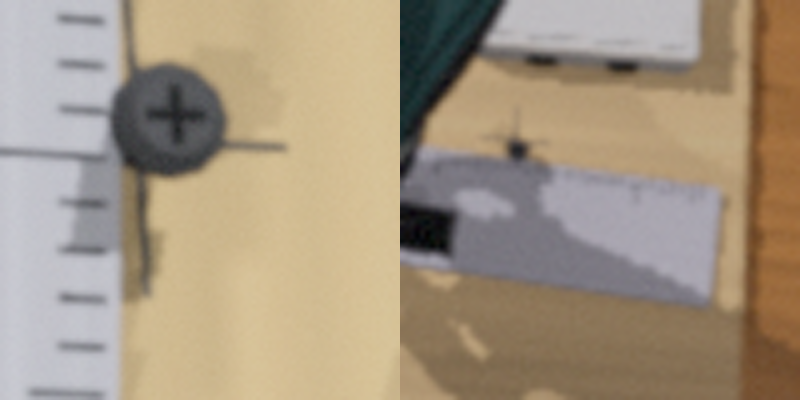

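Left crop: the blade edge runs under the left screw head, at or near the shank. Right crop: the right screw also sits at the edge. Force is rising, so I'll add small increments.

```bash
python3 -m crank '[[[0,0,0,0,0.01,0,0.3],[0,0,0,0,0.01,0,0.3]]]' |sed -n '2p;4p'
python3 -m crank '[[[0,0,0,0,0.01,0,0.3],[0,0,0,0,0.01,0,0.3]]]' |sed -n '2p;4p'
python3 -m crank '[[[0,0,0,0,0,0,0.3]]]' |sed -n '2p;4p'
python3 -m crank '[[[0,0,0,0,0,0,0.3]]]' |sed -n '2p;4p'
python3 -c "
from h import *
from plant import *
print(read_state()['wrist_torque']);plan()"
```

```text
tool_pos: [0.5775, -0.0285, 0.0454]
ft_force: [-4.3, 0.6, 2.8]
tool_pos: [0.5775, -0.0285, 0.0453]
ft_force: [-5.1, -0.5, 3.1]
tool_pos: [0.5776, -0.0284, 0.0453]
ft_force: [-5.7, -0.3, 2.3]
tool_pos: [0.5776, -0.0285, 0.0453]
ft_force: [-5.3, 0.1, 3.1]
[-0.03180113  1.12641549  0.01865315]
t 9.2 pos [ 0.5776 -0.0285  0.0453] yang 0.38 tilt [-0.0019  0.0004] F [-5.3   0.06  3.08] gap 0.0254 j7 0.5
```

```bash
python3 -m crank '[[[0,0,0,0,-0.05,0,0.3],[0,0,0,0,-0.1,0,0.3],[0,0,0,0,-0.18,0,0.3],[0,0,0,0,-0.2,0,0.3],[0,0,0,0,-0.2,0,0.3]]]' |sed -n '2p;4p'
python3 -m crank '[[[0,0,0,0,0,-0.3,0.3],[0,0,0,0,0,-0.9,0.3],[0,0,0,0,0,-2.2,0.3],[0,0,0,0,0,-3.8,0.5],[0,0,0,0,0,-4.5,0.8]]]' |sed -n '2p;4p'
python3 - <<'E'
from plant import *
from h import *
s=read_state();d=snapshot('wrist');d['s']=s;pickle.dump(d,open('w6.pkl','wb'))
cv2.imwrite('pics/w6.png',d['image'][:,:,::-1]);plan((.535,.356,.2))
E
```

```text
tool_pos: [0.5735, -0.0287, 0.0456]
ft_force: [-0.7, 0.4, 0.4]
tool_pos: [0.5748, -0.0292, 0.1848]
ft_force: [-0.3, -0.5, -0.2]
t 10.25 pos [ 0.576  -0.0293  0.1867] yang 0.34 tilt [0.0103 0.0002] F [ 0.7  -0.39  1.05] gap 0.061 j7 0.39
 shift [12.85 -1.29 -0.45]
```

View pics/w6.png

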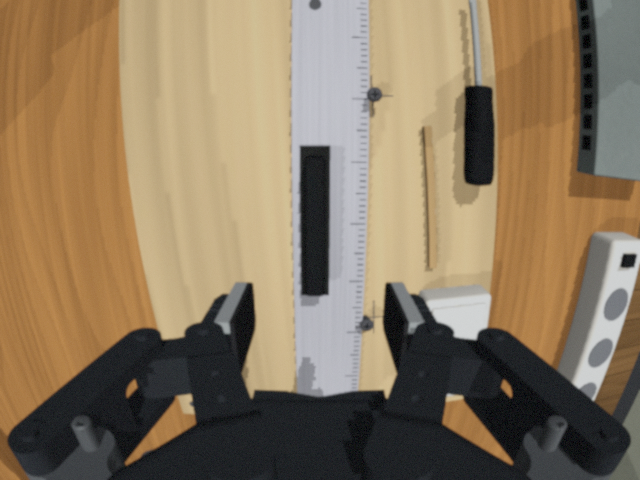

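Wrist view: the working edge lies along both screws, at (374,95) and (366,323), and nothing else has shifted. Next, the weight.

```bash
python3 -m crank '[[[0,0,-8,1.5,-0.2,-0.4,1],[0,0,-16,3,-0.4,-0.4,1],[0,0,-24,4.5,-0.6,-0.4,1],[0,0,-32,6,-0.7,-0.4,1],[0,0,-40,7.5,-0.8,-0.4,1]]]' |sed -n '2p;4p'
python3 - <<'E'
from h import *
d=pickle.load(open('w6.pkl','rb'));im=d['image'];V=cv2.cvtColor(im,cv2.COLOR_RGB2HSV)[...,2]
m=np.zeros(V.shape,np.uint8);m[140:300,292:340]=V[140:300,292:340]<55
c=max(cv2.findContours(m,0,1)[0],key=cv2.contourArea)[:,0]
print('bar',cv2.minAreaRect((wcast(d,c,.039)[:,:2]*1000).astype(np.float32)))
print('screws',wcast(d,[(375,95),(366,323)],.028),'edges',wcast(d,[(370,50),(369,150),(361,350),(293,50),(291,200)],.017))
T=pickle.load(open('top.pkl','rb'));print('tape measure',cast(T,(178,185),.05))
plan((.535,.356,.19),90)
E
```

```text
tool_pos: [0.5468, 0.198, 0.1931]
ft_force: [0.5, 0.2, 0.3]
bar ((572.7013549804688, -28.680866241455078), (19.858366012573242, 114.22479248046875), 0.12572205066680908)
screws [[ 0.61749264  0.06849725  0.028     ]
 [ 0.61729643 -0.11861078  0.028     ]] edges [[ 0.61515088  0.10617649  0.017     ]
 [ 0.61515353  0.02597633  0.017     ]
 [ 0.6161018  -0.15370958  0.017     ]
 [ 0.5554021   0.10501474  0.017     ]
 [ 0.55395431 -0.01445434  0.017     ]]
tape measure [[0.66466046 0.37124746 0.05      ]]
t 10.75 pos [0.5468 0.198  0.1931] yang 40.7 tilt [0.0011 0.0003] F [0.53 0.23 0.26] gap 0.0855 j7 0.53
 shift [4.25 3.14 0.1 ]
 turn tool z -49.3
```

```bash
python3 -m crank '[[[0,0,-8,1.1,0.8,0.1,1],[0,0,-16,2.2,1.6,0.1,1],[0,0,-24,3.2,2.4,0.1,1],[0,0,-32,4.25,3.14,0.1,1],[0,0,-40,4.25,3.14,0.1,1]]]' |sed -n '2p;4p'
python3 -m crank '[[[0,0,-8,0,0,0,1],[0,0,-9.3,0,0,0,1],[0,0,-9.3,0,0,0,1],[0,0,-9.3,0,0,0,1]]]' |sed -n '2p;4p'
python3 - <<'E'
from plant import *
from h import *
s=read_state();d=snapshot('wrist');d['s']=s;pickle.dump(d,open('w7.pkl','wb'))
cv2.imwrite('pics/w7.png',d['image'][:,:,::-1]);plan((.535,.356,.19),90)
E
```

```text
tool_pos: [0.5342, 0.3632, 0.1898]
ft_force: [-0.1, 0.5, -0.6]
tool_pos: [0.5364, 0.3539, 0.1895]
ft_force: [-0.7, -0.3, -0.1]
t 11.7 pos [0.5364 0.354  0.1895] yang 89.56 tilt [ 0.0003 -0.0002] F [-0.27  0.49  0.52] gap 0.0854 j7 0.98
 shift [ 0.05  0.07 -0.02]
 turn tool z -0.44
```

View pics/w7.png

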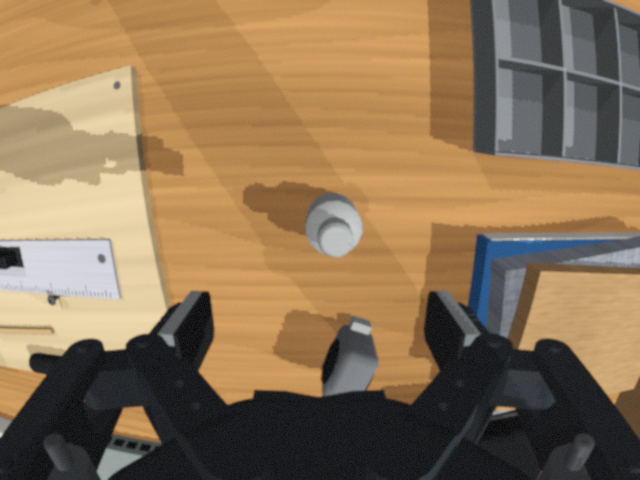

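The weight shows at (334,225), its knob at (336,236), and the tape measure at (350,360), clear of the finger line.

Run:
```python
from h import *
d=pickle.load(open('w7.pkl','rb'));im=d['image'];hsv=cv2.cvtColor(im,cv2.COLOR_RGB2HSV)
m=np.zeros(im.shape[:2],np.uint8);m[180:265,295:375]=((hsv[...,1]<50)&(hsv[...,2]>60))[180:265,295:375]
c=max(cv2.findContours(m,0,1)[0],key=cv2.contourArea)[:,0];print(c.min(0),c.max(0))
print('knob top',wcast(d,(336,236),.072),'foot top',wcast(d,((c.min(0)[0]+c.max(0)[0])/2,c[:,1].min()),.04),'sides',wcast(d,[(c[:,0].min(),222),(c[:,0].max(),222)],.04))
g=cv2.cvtColor(im,cv2.COLOR_RGB2GRAY)
h=cv2.HoughCircles(cv2.resize(g[190:265,300:370],None,fx=4,fy=4,interpolation=cv2.INTER_CUBIC),3,1,40,param1=80,param2=20,minRadius=40,maxRadius=85) if 0 else cv2.HoughCircles(cv2.resize(g[190:265,300:370],None,fx=4,fy=4),cv2.HOUGH_GRADIENT,1,20,param1=80,param2=15,minRadius=45,maxRadius=130)
for k in h[0][:4]: print(k/4+[300,190,0], wcast(d,k[:2]/4+[300,190],.066),wcast(d,k[:2]/4+[300,190],.04))
plan((.5386,.3500,.1),90)
```

```text
[305 193] [362 256]
knob top [[0.53635612 0.36435381 0.072     ]] foot top [[0.51209867 0.3638607  0.04      ]] sides [[0.53409636 0.34233112 0.04      ]
 [0.53440016 0.38554033 0.04      ]]Traceback (most recent call last):
  File "<stdin>", line 8, in <module>
TypeError: 'NoneType' object is not subscriptable
```

```bash
python3 -m crank '[[[0,0,-0.4,0.03,0.33,0.5,0.65],[0,0,-0.4,0.03,0.33,1.8,0.65],[0,0,-0.4,0.03,0.33,3,0.65],[0,0,-0.4,0.03,0.33,3.8,0.65],[0,0,-0.4,0.03,0.33,4.1,0.65]]]' 40|sed -n '2p;4p'
python3 -m crank '[[[0,0,0,0,0,0,0.5],[0,0,0,0,0,0,0.4],[0,0,0,0,0,0,0.3],[0,0,0,0,0,0,0.15],[0,0,0,0,0,0,0.15]]]' 40
python3 -m crank '[[[0,0,0,0,0,0,0.15],[0,0,0,0,0,0,0.15]]]' 40|tail -3
python3 -c "
from h import *
plan((.585,.100,.15),90)"
```

```text
tool_pos: [0.5331, 0.3639, 0.0625]
ft_force: [-0.3, -0.7, 0.7]
time: 12.7
tool_pos: [0.5364, 0.3651, 0.0681]
tcp_rot: [[-1.0, -0.001, 0.003], [-0.001, 1.0, 0.002], [-0.003, 0.002, -1.0]]
ft_force: [-0.3, 0.9, 4.8]
finger_gap: 0.0234
finger_force: 39.8
ft_force: [-0.9, -0.2, 6.9]
finger_gap: 0.0235
finger_force: 40.0
t 12.9 pos [0.5364 0.3651 0.068 ] yang 90.08 tilt [0.0024 0.0019] F [-0.91 -0.16  6.9 ] gap 0.0235 j7 0.98
 shift [-1.61 -8.83 -2.75]
 turn tool z 0.08
```

```bash
python3 -m crank '[[[0,0,0,0,0,-0.2,0.15],[0,0,0,0,0,-0.7,0.15],[0,0,0,0,0,-1.5,0.15],[0,0,0,0,0,-2.3,0.15],[0,0,0,0,0,-2.7,0.15]]]' |sed -n '2p;4,6p'
python3 -m crank '[[[0,0,0,-0.1,-0.5,0,0.15],[0,0,0,-0.3,-1.5,0,0.15],[0,0,0,-0.5,-2.5,0,0.15],[0,0,0,-0.6,-3.5,0,0.15],[0,0,0,-0.8,-4.5,0,0.15]]]' |sed -n '2p;4,6p'
python3 -m crank '[[[0,0,0,-0.2,-1,0,0.15],[0,0,0,-0.4,-2.1,0,0.15],[0,0,0,-0.55,-3.1,0,0.15],[0,0,0,-0.75,-3.9,0,0.15],[0,0,0,-0.8,-4.3,0,0.15]]]' |sed -n '2p;4,6p'
python3 -m crank '[[[0,0,0,0,0,0,0.15],[0,0,0,0,0,0,0.15],[0,0,0,0,0,0,0.15]]]' >/dev/null
python3 - <<'E'
from plant import *
from h import *
plan((.585,.100,.09),90)
s=read_state();d=snapshot('wrist');d['s']=s;pickle.dump(d,open('w8.pkl','wb'))
S=snapshot('scene');pickle.dump(S,open('s8.pkl','wb'))
k=np.hstack([cv2.resize(d['image'],(400,300)),cv2.resize(S['image'][110:290,230:470],(400,300),interpolation=cv2.INTER_CUBIC)])
cv2.imwrite('pics/w8.png',k[:,:,::-1])
E
```

```text
tool_pos: [0.5359, 0.3645, 0.1496]
ft_force: [0.7, 0.3, -4.7]
finger_gap: 0.0238
finger_force: 39.9
tool_pos: [0.558, 0.2259, 0.1459]
ft_force: [0.4, -0.6, -5.4]
finger_gap: 0.0232
finger_force: 39.9
tool_pos: [0.5831, 0.0949, 0.1463]
ft_force: [0.0, -0.1, -4.8]
finger_gap: 0.0237
finger_force: 40.0
t 14.7 pos [0.5832 0.1029 0.1472] yang 90.26 tilt [-0.0007  0.0015] F [ 0.1   0.62 -5.51] gap 0.023 j7 1.37
 shift [-0.06 -0.1   1.91]
 turn tool z 0.26
```

View pics/w8.png

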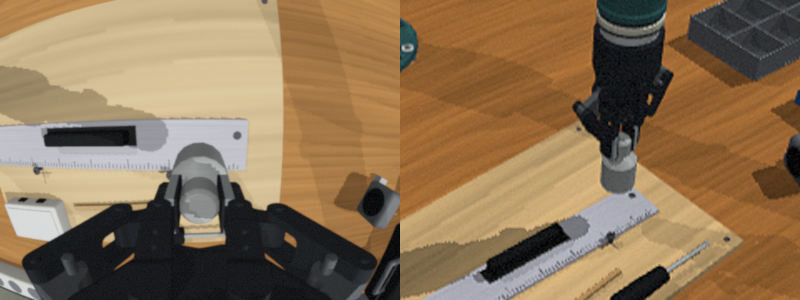

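The weight hangs upright in the jaws, above the bare blade between the bar end and the hole. I'll lower it slowly.

```bash
python3 -m crank '[[[0,0,0,-0.05,-0.05,0.5,0.15],[0,0,0,-0.05,-0.05,1,0.15],[0,0,0,-0.05,-0.05,1.4,0.15],[0,0,0,-0.05,-0.05,1.7,0.15],[0,0,0,-0.05,-0.05,1.85,0.15]]]' |sed -n '2p;4p'
python3 -m crank '[[[0,0,0,0,0,0,0.15],[0,0,0,0,0,0,0.15],[0,0,0,0,0,0,0.15]]]'|sed -n '2,4p'
python3 -m crank '[[[0,0,0,0,0,0.02,0.15],[0,0,0,0,0,0.04,0.15],[0,0,0,0,0,0.06,0.15],[0,0,0,0,0,0.06,0.15]]]'|sed -n '2p;4p'
python3 -c "
from h import *
plan((.585,.100,.085),90)"
```

```text
tool_pos: [0.5844, 0.0988, 0.0902]
ft_force: [-0.1, -0.4, -6.1]
tool_pos: [0.5858, 0.0989, 0.0925]
tcp_rot: [[-1.0, -0.001, 0.001], [-0.001, 1.0, 0.0], [-0.001, 0.0, -1.0]]
ft_force: [-0.2, 0.8, -5.2]
tool_pos: [0.5852, 0.0989, 0.0901]
ft_force: [-0.0, 0.2, -5.5]
t 16.0 pos [0.5852 0.0989 0.0901] yang 90.09 tilt [-0. -0.] F [-0.    0.18 -5.54] gap 0.0233 j7 1.38
 shift [0.01 0.04 0.17]
 turn tool z 0.09
```

```bash
python3 -m crank '[[[0,0,0,0,0,0.02,0.15],[0,0,0,0,0,0.04,0.15],[0,0,0,0,0,0.06,0.15],[0,0,0,0,0,0.08,0.15],[0,0,0,0,0,0.08,0.15]]]'|sed -n '2p;4p'
python3 -m crank '[[[0,0,0,0,0,0.02,0.15],[0,0,0,0,0,0.04,0.15],[0,0,0,0,0,0.04,0.15]]]'|sed -n '2p;4p'
python3 -m crank '[[[0,0,0,0,0,0.02,0.15],[0,0,0,0,0,0.03,0.15],[0,0,0,0,0,0.03,0.15]]]'|sed -n '2p;4p'
```

```text
tool_pos: [0.5852, 0.0989, 0.0876]
ft_force: [-0.0, 0.4, -5.2]
tool_pos: [0.5852, 0.0989, 0.0864]
ft_force: [1.3, -0.6, -5.7]
tool_pos: [0.5853, 0.0989, 0.0856]
ft_force: [-0.7, -0.1, -5.9]
```

```bash
python3 -m crank '[[[0,0,0,0,0,0.01,0.15],[0,0,0,0,0,0.02,0.15],[0,0,0,0,0,0.02,0.15]]]'|sed -n '2p;4p'
python3 -m crank '[[[0,0,0,0,0,0.01,0.15],[0,0,0,0,0,0.02,0.15],[0,0,0,0,0,0.02,0.15]]]'|sed -n '2p;4p'
python3 -m crank '[[[0,0,0,0,0,0.01,0.15],[0,0,0,0,0,0.02,0.15],[0,0,0,0,0,0.02,0.15]]]'|sed -n '2p;4p'
```

```text
tool_pos: [0.5853, 0.0989, 0.0851]
ft_force: [0.1, 0.1, -3.9]
tool_pos: [0.5854, 0.0989, 0.0851]
ft_force: [-2.3, -0.4, 5.0]
tool_pos: [0.5854, 0.0989, 0.085]
ft_force: [-2.8, -1.2, 8.7]
```

```bash
python3 -m crank '[[[0,0,0,0,0,-0.015,0.15],[0,0,0,0,0,-0.02,0.15]]]' 20|sed -n '2p;4,6p'
python3 -m crank '[[[0,0,0,0,0,0,0.35],[0,0,0,0,0,0,0.45],[0,0,0,0,0,0,0.6],[0,0,0,0,0,0,0.6],[0,0,0,0,0,0,0.6]]]'|sed -n '2p;4,5p'
python3 -m crank '[[[0,0,0,0,0,-0.2,0.6],[0,0,0,0,0,-0.8,0.6],[0,0,0,0,0,-2,0.6],[0,0,0,0,0,-3.4,0.6],[0,0,0,0,0,-4.4,0.6]]]'|sed -n '2p;4p'
python3 -m crank '[[[0,0,0,2,0,-1,0.6],[0,0,0,3.5,0,-1,0.6],[0,0,0,3.5,0,-1,0.6],[0,0,0,3.5,0,-1,0.6]]]'|sed -n '2p;4p'
python3 - <<'E'
from plant import *
from h import *
s=read_state();d=snapshot('wrist');d['s']=s;pickle.dump(d,open('w9.pkl','wb'))
S=snapshot('scene')
k=np.hstack([cv2.resize(d['image'],(400,300)),cv2.resize(S['image'][150:330,200:440],(400,300),interpolation=cv2.INTER_CUBIC)])
cv2.imwrite('pics/w9.png',k[:,:,::-1])
E
```

```text
tool_pos: [0.5854, 0.0989, 0.0851]
ft_force: [-2.4, -1.2, 5.9]
finger_gap: 0.0232
finger_force: 41.0
tool_pos: [0.5854, 0.0989, 0.0843]
ft_force: [0.1, 0.5, 0.2]
finger_gap: 0.0512
tool_pos: [0.586, 0.099, 0.2193]
ft_force: [0.5, 0.7, 0.8]
tool_pos: [0.4782, 0.0987, 0.247]
ft_force: [0.7, 0.9, 0.3]
```

View pics/w9.png

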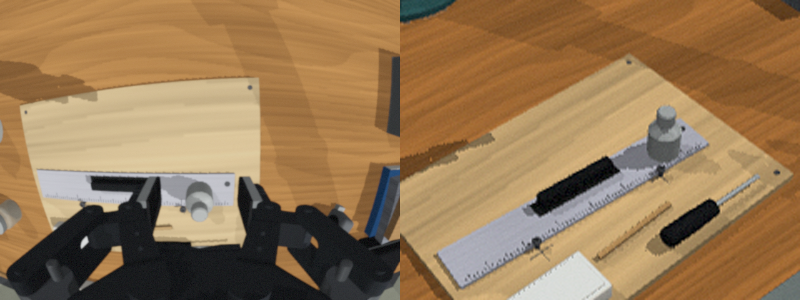

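Run:
```python
from plant import *
from h import *
A=pickle.load(open('s8.pkl','rb'))['image'];B=snapshot('scene')['image']
g=lambda i:cv2.cvtColor(i,cv2.COLOR_RGB2GRAY).astype(np.float32)
for n,(x0,y0,x1,y1) in dict(right_end=(220,250,300,310),left_end=(360,205,402,262)).items():
    print(n,cv2.phaseCorrelate(g(A)[y0:y1,x0:x1],g(B)[y0:y1,x0:x1],cv2.createHanningWindow((x1-x0,y1-y0),cv2.CV_32F)),np.abs(g(A)-g(B))[y0:y1,x0:x1].mean())
plan()
```

```text
right_end ((-0.13695481958017552, -0.13767096016301394), 0.9236393068234126) 21.157917
left_end ((0.8769298919270483, 0.011767331477759768), 0.7655994150373671) 14.537176
t 19.75 pos [0.4822 0.099  0.2467] yang 90.07 tilt [0.0023 0.0004] F [1.34 0.04 0.36] gap 0.051 j7 1.31
```

Run:
```python
from h import *
d=pickle.load(open('w9.pkl','rb'));im=d['image'];h=cv2.cvtColor(im,cv2.COLOR_RGB2HSV)
V=h[...,2]
for box in((270,310,306,350),(115,310,150,342)):
    x0,y0,x1,y1=box;m=np.zeros(V.shape,np.uint8);m[y0:y1,x0:x1]=V[y0:y1,x0:x1]<65
    n,l,st,c=cv2.connectedComponentsWithStats(m)
    for i in range(1,n):
        if st[i,4]>8: print('dark',st[i],np.round(c[i],1),np.round(wcast(d,c[i],.027),4))
for col in(85,100,115,150,165,180,280,300,310,345,355,365):
    sat=h[285:345,col,1].astype(int);g=sat[2:]-sat[:-2];r=285+1+int(np.argmax(np.where(np.arange(len(g))>0,g,0)))
    print(col,r,np.round(wcast(d,(col,r),.017)[0,:2],4),end=' | ')
```

```text
dark [123 329  27  13 244] [139.3 336. ] [[ 0.6284 -0.1118  0.027 ]]
85 317 [ 0.6156 -0.1955] | 100 319 [ 0.6161 -0.1715] | 115 320 [ 0.6153 -0.1484] | 150 323 [ 0.6152 -0.0991] | 165 343 [ 0.6413 -0.0842] | 180 288 [ 0.5684 -0.0533] | 280 330 [0.6158 0.0556] | 300 336 [0.6231 0.0773] | 310 328 [0.6128 0.0884] | 345 329 [0.6141 0.1264] | 355 329 [0.6143 0.1374] | 365 329 [0.6145 0.1484] |
```

```bash
python3 -c "
from plant import *
print(hand_in())"
```

```text
the job is handed in; nothing more can be done
None
```

I handed the job in with the straightedge against both screws and the weight upright on its blade (last measured edge within about 1 mm of where it was before the weight went on), but I viewed 11 pictures, one over the limit of 10, and the hand-in gave no verdict.

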